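Bring the square box round to the pointer

TASK

Turn the sample carousel by pushing the lugs on its rim, gently, until the square weighing box with the knob on its lid stands directly in line with the steel pointer that sticks out of the carousel's foot. Push only the carousel: do not touch, lift or upset the box, pots and dishes riding on it, and leave the other things on the bench where they are. Then draw the hand clear.

Things in the scene. Friction and masses are not known exactly. Their poses are not given: they have to be found in the camera images.
- foot: fixed white foot under the carousel, 180 mm across at the bench, with one flat steel pointer (30 mm wide, 12 mm high, lying on the bench) that sticks out from under the deck and ends in a point 180 mm from the axis. Origin on the carousel's axis at bench height; the pointer runs along its -x axis, roughly towards the robot (up to 0.7 rad to either side); z is up
- carousel: turning grey plastic deck, 210 mm across, 16 mm thick, top 50 mm above the bench. Turns both ways without stops about its upright axis with a light drag (about 0.12 N m, 1 N at a lug); stops at once when no longer pushed. Origin on the axis in the top face. Six places, 72 mm from the axis, at 0, 60, 120, 180, 240, 300 degrees from its x axis; hub 40 mm across, 12 mm high
- lug (a point): centre of one of the six aluminium lugs that stick straight out of the deck's rim, half-way between the places (at 30, 90, 150, 210, 270, 330 degrees from the deck's x axis; this is the one at 30), 122 mm from the axis. Each is 12 mm thick, reaches 140 mm from the axis and stands 30 to 52 mm above the bench, with nothing under it but the pointer
- box: the marked item: the only square one on the carousel, a white porcelain weighing box with a knob on its lid; 37 mm square (sides in no fixed direction), 29 mm high to the lid and 44 mm to the top of the knob; origin at the centre of its underside; it stands loose in one of the six places of the carousel, not to be touched
- dish_a: flat-lidded shallow white filter dish, 50 mm across, 15 mm high; origin at the centre of its underside; it stands loose in one of the six places of the carousel, not to be touched
- dish_b: flat-lidded shallow white filter dish, 50 mm across, 15 mm high; origin at the centre of its underside; it stands loose in one of the six places of the carousel, not to be touched
- dish_c: flat-lidded shallow white filter dish, 50 mm across, 15 mm high; origin at the centre of its underside; it stands loose in one of the six places of the carousel, not to be touched
- pot_a: white porcelain pot with a flat lid and no knob, 50 mm across, 22 mm high; origin at the centre of its underside; it stands loose in one of the six places of the carousel, not to be touched
- pot_b: white porcelain pot with a flat lid and no knob, 50 mm across, 22 mm high; origin at the centre of its underside; it stands loose in one of the six places of the carousel, not to be touched
- dish_d: flat-lidded shallow white filter dish, 50 mm across, 15 mm high; origin at the centre of its underside; loose on the bench, to be left where it is
- dish_e: flat-lidded shallow white filter dish, 50 mm across, 15 mm high; origin at the centre of its underside; loose on the bench, to be left where it is
- pot_c: white porcelain pot with a flat lid and no knob, 50 mm across, 22 mm high; origin at the centre of its underside; loose on the bench, to be left where it is
- wrench: steel open-ended wrench, 150 mm long, lying along its x axis; origin at the middle of its underside; loose on the bench, to be left where it is
- beaker: glass beaker, 64 mm across, 75 mm high; origin at the centre of its underside; loose on the bench, to be left where it is

How it is judged:
At the end, for the whole second after the job is handed in: The square box's centre is within 10 mm of the pointer's line, on the pointer's side; the deck is at rest (under 0.05 rad/s); box, pots and dishes stand upright (0.1 rad) in their places (64 to 80 mm from the axis, undersides within 4 mm of the deck's top) (y of box in the frame of foot between -0.01 and 0.01 m and x of box in the frame of foot below -0.06 m and angular speed of carousel below 0.05 rad/s and horizontal distance between box and foot between 0.064 and 0.08 m and height (world z) of box between 0.046 and 0.054 m and angle between each of box, dish_a, dish_b, dish_c, pot_a, pot_b's own z axis and vertical below 0.1 rad and horizontal distance between dish_a and foot between 0.064 and 0.08 m and height (world z) of dish_a between 0.046 and 0.054 m and horizontal distance between dish_b and foot between 0.064 and 0.08 m and height (world z) of dish_b between 0.046 and 0.054 m and horizontal distance between dish_c and foot between 0.064 and 0.08 m and height (world z) of dish_c between 0.046 and 0.054 m and horizontal distance between pot_a and foot between 0.064 and 0.08 m and height (world z) of pot_a between 0.046 and 0.054 m and horizontal distance between pot_b and foot between 0.064 and 0.08 m and height (world z) of pot_b between 0.046 and 0.054 m); the robot touches nothing.
It fails at once if the box, a pot or a dish on the carousel is touched by the robot (contact force between any of the fingers, the arm and box above 0.5 N or contact force between any of the fingers, the arm and dish_a above 0.5 N or contact force between any of the fingers, the arm and dish_b above 0.5 N or contact force between any of the fingers, the arm and dish_c above 0.5 N or contact force between any of the fingers, the arm and pot_a above 0.5 N or contact force between any of the fingers, the arm and pot_b above 0.5 N).
It fails at once if the box, a pot or a dish is lifted off the carousel or tipped (height (world z) of any of box, dish_a, dish_b, dish_c, pot_a, pot_b above 0.06 m or angle between any of box, dish_a, dish_b, dish_c, pot_a, pot_b's own z axis and vertical above 0.25 rad).
It fails at once if the carousel is flung round faster than about half a turn a second (angular speed of carousel above 3 rad/s).
It fails at once if a loose thing on the bench around is moved by more than 15 mm (distance of any of dish_d, dish_e, pot_c, wrench, beaker from where it was at the start of the episode above 0.015 m).
It also fails if it takes over 51 s, if anything falls off the work surface, if the arm or the gripper's body presses on something with over 40 N, if the wrist force passes 120 N, or if a joint passes its speed limit or range.

ROBOT

A 7-joint arm with a two-finger parallel gripper is mounted at the origin on the work surface. World frame = base frame: x ahead of the robot, y to its left, z up, the work surface at z = 0. Lengths are in m, angles in rad, forces in N, time in s.
With the tool pointing down it reaches from about 0.35 to 0.9 m from the base axis. Payload 8.1 kg.
Tool frame: the origin (TCP) lies between the finger pads; the fingertips stand 25 mm ahead of it and the grasp point (between the pads) lies 6 mm ahead of it; z points along the fingers, x is the direction in which the jaws open and shut, and the axes are right-handed (so a half turn about z gives the same grasp; the last joint's range is limited). The gripper opens to 85 mm and grips with 20 to 120 N. Pads are 22 mm wide; open, the fingers measure 114 mm over their backs; the gripper's body (76 mm by 85 mm) begins 54 mm behind the grasp point. The pads swing forward as they close: fully open they stand 13 mm farther back than shut.
Start: joints at [-1.392, 0.434, 0.025, 1.573, -0.012, 1.134, -0.075], TCP at [0.174, 0.6, 0.256] pointing down, gripper open.
Joint ranges: [-2.62, 2.62], [-0.44, 2.09], [-1.27, 1.32], [0.08, 2.57], [-1.32, 4.46], [0.12, 2], [-2.74, 2.74]. Speed limits (rad/s): [2.22, 2.22, 3.01, 3.01, 3.14, 3.14, 3.14].

INTERFACE

Orientations are given as a 3x3 rotation matrix whose columns are the frame's x, y, z axes.
In Python, from bench import get_state, vision, ticket gives the robot as it stands.
- The arm moves only by the shell command python3 -m creep 'ROWS' [FORCE]. ROWS is JSON, a list of rows, each an object of numbers: "wx", "wy", "wz": the turn, a rotation vector about the world's x, y, z in rad; "x", "y", "z": the shift along the world's x, y, z in cm; "gripper": the finger opening in cm, from 0 to 8.54. A call has exactly 10 rows; each row is the pose to reach, as a shift and turn from the pose commanded when the call began; what a row does not reach only later rows make up. A row lasts 1/12 s, in which the tool goes at most 41.7 mm and 7.16 degrees, less where a joint would pass 70% of its speed; a pose out of reach is approached as far as the arm can. A call with a gripper value outside its range is refused whole. The fingers move at their own pace and stop on an object; FORCE is the grip in N (left out, the last holds). Time passes only in rows, so rows that repeat a pose let the fingers close, or fill a call up. It gives the time, the measured TCP pose, the force and the opening at its end, in the units of the state.
- get_state(): the state, without advancing time (a new reading comes with each control period).
- vision.snapshot(name): name is "scene" or "top" or "wrist"; returns the picture (384x512x3 uint8, red, green, blue); there is no depth.
- vision.camera_info(name): a dict with "vfov" (degrees; the focal length in pixels is half the picture's height over the tangent of half this angle, whatever the lens; pixels are square), "cx", "cy" (the principal point, pixels), "k1" (the pictures are not rectified: a ray, as slopes to the right and down, at radius r is drawn at 1 + k1 r^2 times it, then the intrinsics apply), "position" and "rotation" of the camera in the world; the wrist camera has in their place "T_tool_cam" (4x4, takes a point from camera to tool coordinates, whose origin is the TCP and whose axes are the tool frame's). Camera axes: x right, y up, looking along -z (the intrinsics and any distortion apply to the point x, -y, -z); pixel columns grow to the right and rows downward; lengths in m; the calibration is good to about 2 mm. A picture is of the moment at which its call begins: read the wrist's pose just before it. camera_info takes no time and is no camera call.
- ticket.close_job(): hands the job in, once; it reports no verdict.
The state is a dict: "time": time; "q": joint angles; "qvel": joint speeds; "tau": joint torques, N m; "tcp_pos": TCP position; "ee_rot": TCP orientation; "force": force on the tool from outside, world axes, zero at the start; "moment": the same for the moment, N m; "opening": finger opening in m.
Only numpy, scipy, OpenCV 4.12 (cv2) and the standard library are available. Lean on these libraries where they do the work, as an engineer would, in place of code of your own. Each camera call takes 0.05 s, during which the arm holds its last target.

## Working session

There is one attempt and no reset: what is moved stays moved. The work goes in short steps, Python scripts to look and compute and a shell command to move; the robot and the scene stay as the last step left them, time stands still between calls to the robot, and variables do not carry over. Pictures are saved under pics/ and viewed, and the job is handed in when it is done.

```bash
mkdir -p pics; python3 - <<'E'
from bench import get_state, vision, ticket
import cv2
for n in ["scene","top"]:
    im=vision.snapshot(n); cv2.imwrite(f"pics/{n}0.png",im[:,:,::-1])
    print(n,vision.camera_info(n))
s=get_state();print(s["time"],s["tcp_pos"],s["ee_rot"],s["opening"],s["q"])
print(vision.camera_info("wrist"))
E
```

```text
scene {'vfov': 43.52792854211606, 'cx': 255.60101517341928, 'cy': 195.5149448812289, 'k1': -0.18867787681378378, 'position': array([1.04567452, 0.93686795, 0.88448051]), 'rotation': array([[-0.88355025, -0.28319457,  0.37301447],
       [ 0.46829943, -0.52422006,  0.71125872],
       [-0.00588294,  0.80311529,  0.59579462]])}
top {'vfov': 43.370167434409666, 'cx': 250.60407858178536, 'cy': 195.41144403577968, 'k1': -0.11665701739632084, 'position': array([ 0.45716208, -0.00406999,  1.32440232]), 'rotation': array([[ 0.00462147,  0.99799356, -0.06314663],
       [-0.99995275,  0.0051521 ,  0.00824281],
       [ 0.00855161,  0.06310555,  0.99797022]])}
0.1 [0.17367831 0.59993217 0.25559768] [[ 2.78071355e-01  9.60560382e-01 -2.73173427e-04]
 [ 9.60559323e-01 -2.78071456e-01 -1.43283194e-03]
 [-1.45228333e-03  1.36030239e-04 -9.99998936e-01]] 0.08515424994816644 [-1.39166142  0.43515424  0.02493706  1.57402098 -0.0115789   1.13402058
 -0.07512351]
{'vfov': 67.12781038903879, 'cx': 255.75640356851343, 'cy': 190.57249695121388, 'k1': -0.07305262782993635, 'T_tool_cam': array([[ 9.99999395e-01, -8.31858030e-04,  7.19347320e-04,
        -8.33901597e-04],
       [-5.76891878e-04, -9.53667456e-01, -3.00862179e-01,
        -7.58674163e-02],
       [ 9.36292748e-04,  3.00861582e-01, -9.53667359e-01,
        -1.18876815e-01],
       [ 0.00000000e+00,  0.00000000e+00,  0.00000000e+00,
         1.00000000e+00]])}
```

View pics/top0.png

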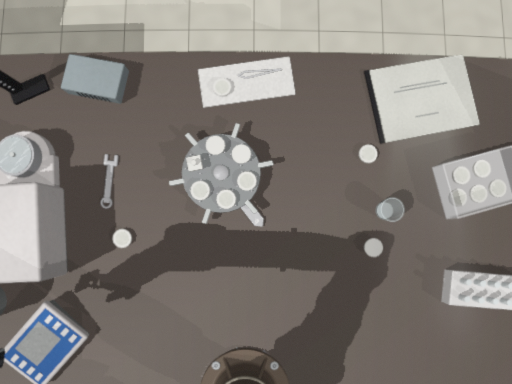

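View pics/scene0.png

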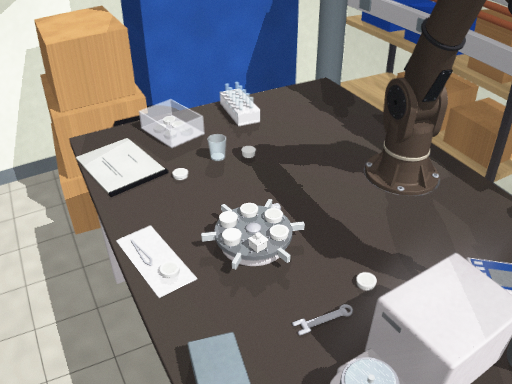

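```bash
python3 -c "
import cv2
a=cv2.imread('pics/top0.png')
c=a[120:290,200:400]; cv2.imwrite('pics/top0c.png',cv2.resize(c,None,fx=3.5,fy=3.5,interpolation=cv2.INTER_CUBIC))"
python3 -c "
import cv2
a=cv2.imread('pics/top0.png')
c=a[115:235,160:285]; cv2.imwrite('pics/top0d.png',cv2.resize(c,None,fx=5,fy=5,interpolation=cv2.INTER_CUBIC))
a=cv2.imread('pics/scene0.png')
c=a[190:280,190:320]; cv2.imwrite('pics/scene0d.png',cv2.resize(c,None,fx=6,fy=6,interpolation=cv2.INTER_CUBIC))"
```

```text
(no output)
```

View pics/top0d.png

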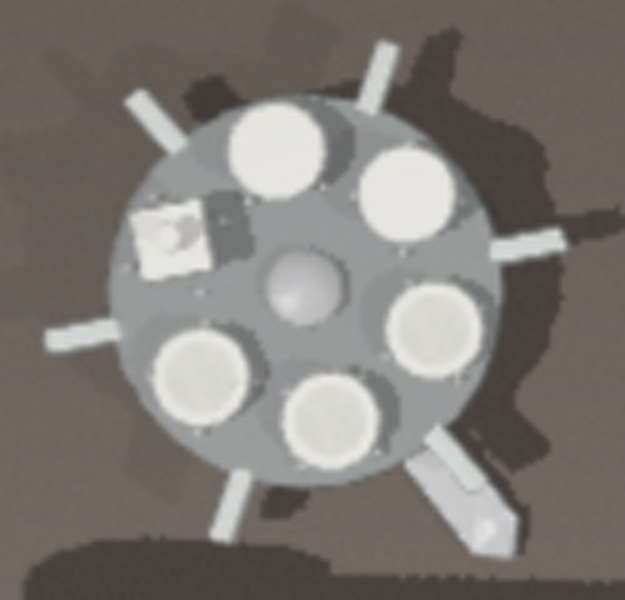

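View pics/scene0d.png

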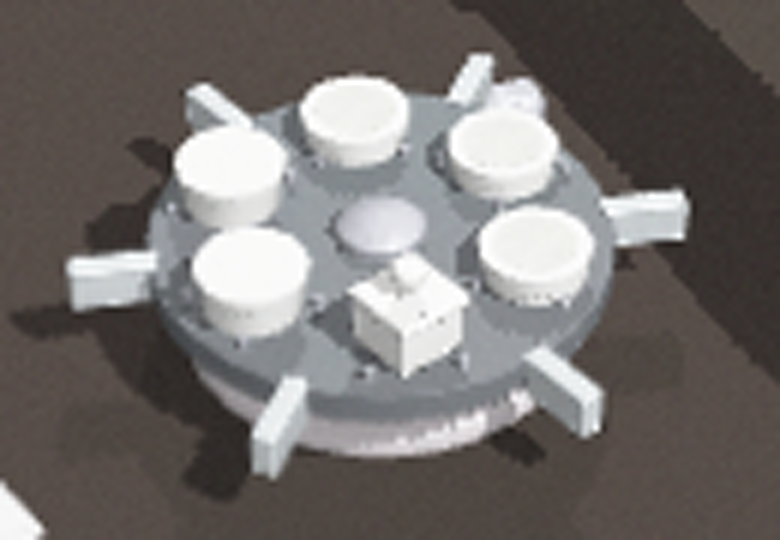

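```bash
cat > h.py <<'E'
import numpy as np, cv2
from bench import vision
def pix2w(n,pts,z,info=None):
    c=info or vision.camera_info(n); f=192/np.tan(np.radians(c['vfov'])/2)
    K=np.array([[f,0,c['cx']],[0,f,c['cy']],[0,0,1.]])
    u=cv2.undistortPoints(np.array(pts,float).reshape(-1,1,2),K,np.array([c['k1'],0,0,0.])).reshape(-1,2)
    d=np.c_[u[:,0],-u[:,1],-np.ones(len(u))]@c['rotation'].T
    p=c['position']; return p+d*((z-p[2])/d[:,2])[:,None]
def w2pix(n,P,info=None):
    c=info or vision.camera_info(n); f=192/np.tan(np.radians(c['vfov'])/2)
    q=(np.array(P,float).reshape(-1,3)-c['position'])@c['rotation']
    x=np.c_[q[:,0],-q[:,1]]/-q[:,2:]; r2=(x**2).sum(1)[:,None]
    return x*(1+c['k1']*r2)*f+[c['cx'],c['cy']]
def wristinfo(s):
    c=dict(vision.camera_info('wrist')); T=c['T_tool_cam']; R=s['ee_rot']
    c['position']=np.array(s['tcp_pos'])+R@T[:3,3]; c['rotation']=R@T[:3,:3]; return c
E
python3 - <<'E'
from h import *
o=np.array([160,115]);g=lambda L:np.array(L)/5.+o-0.4
L=[(388,44),(566,238),(475,487),(222,541),(45,342),(131,96)]
W=pix2w('top',g(L),0.052)[:,:2]
C=W.mean(0);print('C',C, 'opp mids',[(W[i]+W[i+3])/2 for i in range(3)])
print('r',np.linalg.norm(W-C,axis=1),'ang',np.degrees(np.arctan2(*(W-C).T[::-1])))
h=pix2w('top',g([(303,288)]),0.060);print('hub',h)
p=pix2w('top',g([(513,557),(518,520),(472,555),(405,465)]),0.012)[:,:2]
print('ptr',p-C,np.linalg.norm(p-C,axis=1),np.degrees(np.arctan2(*(p-C).T[::-1])))
b=pix2w('top',g([(133,212),(205,200),(214,268),(141,279)]),0.079)[:,:2]
m=b.mean(0)-C;print('box',b,m,np.linalg.norm(m),np.degrees(np.arctan2(m[1],m[0])))
for n,px,z in [('dish122',(122,238),.015),('373',(373,247),.022),('368',(368,154),.015),('beaker',(390,210),.04)]: print(n,pix2w('top',[px],z))
E
```

```text
C [0.59774541 0.06560206] opp mids [array([0.59754996, 0.06496201]), array([0.597925  , 0.06489928]), array([0.59776126, 0.0669449 ])]
r [0.13951233 0.14162849 0.13800275 0.13949133 0.14017937 0.1398102 ] ang [ -18.154238    -78.35201981 -138.79208394  162.39542451  101.62017923
   42.02740552]
hub [[0.59797982 0.06581055 0.06      ]]
ptr [[-0.14058383 -0.11237729]
 [-0.1204909  -0.11502658]
 [-0.13959704 -0.09010917]
 [-0.09088954 -0.05346239]] [0.17997908 0.16658082 0.16615353 0.10544731] [-141.36250777 -136.32909821 -147.15796625 -149.53541137]
box [[0.63524684 0.15369285]
 [0.64167987 0.11622949]
 [0.60608916 0.11109162]
 [0.60018555 0.14899649]] [0.02305495 0.06690055] 0.07076166988771782 70.98526938848985
dish122 [[0.4220742 0.3345779 0.015    ]]
373 [[ 0.40095524 -0.3477665   0.022     ]]
368 [[ 0.65620358 -0.33835835  0.015     ]]
beaker [[ 0.50099116 -0.39040825  0.04      ]]
```

```bash
python3 -m creep '[{"x":1,"y":-2.7,"z":0.8,"wz":-0.12,"gripper":0},{"x":2,"y":-5.4,"z":1.6,"wz":-0.24,"gripper":0},{"x":3,"y":-8.1,"z":2.4,"wz":-0.36,"gripper":0},{"x":4,"y":-10.8,"z":3.2,"wz":-0.48,"gripper":0},{"x":5,"y":-13.5,"z":4,"wz":-0.6,"gripper":0},{"x":6,"y":-16.2,"z":4.8,"wz":-0.72,"gripper":0},{"x":7,"y":-18.9,"z":5.6,"wz":-0.84,"gripper":0},{"x":8,"y":-21.6,"z":6.4,"wz":-0.96,"gripper":0},{"x":9,"y":-24.3,"z":7.2,"wz":-1.08,"gripper":0},{"x":10,"y":-27,"z":8,"wz":-1.2,"gripper":0}]'; python3 -c "
from bench import get_state
s=get_state();print(s['q'],s['ee_rot'][:,0],s['force'],s['opening'])"
```

```text
[-1.39166142  0.43515424  0.02493706  1.57402098 -0.0115789   1.13402058
 -0.07512351] [ 0.27807136  0.96055932 -0.00145228] [-0.00730902 -0.47247327  0.69093102] 0.08515424994816644invalid input at $[0]: expected keys wx, wy, wz, x, y, z, gripper
```

All keys are needed in every row.

```bash
python3 -m creep '[{"wx":0,"wy":0,"x":1,"y":-2.7,"z":0.8,"wz":-0.12,"gripper":0},{"wx":0,"wy":0,"x":2,"y":-5.4,"z":1.6,"wz":-0.24,"gripper":0},{"wx":0,"wy":0,"x":3,"y":-8.1,"z":2.4,"wz":-0.36,"gripper":0},{"wx":0,"wy":0,"x":4,"y":-10.8,"z":3.2,"wz":-0.48,"gripper":0},{"wx":0,"wy":0,"x":5,"y":-13.5,"z":4,"wz":-0.6,"gripper":0},{"wx":0,"wy":0,"x":6,"y":-16.2,"z":4.8,"wz":-0.72,"gripper":0},{"wx":0,"wy":0,"x":7,"y":-18.9,"z":5.6,"wz":-0.84,"gripper":0},{"wx":0,"wy":0,"x":8,"y":-21.6,"z":6.4,"wz":-0.96,"gripper":0},{"wx":0,"wy":0,"x":9,"y":-24.3,"z":7.2,"wz":-1.08,"gripper":0},{"wx":0,"wy":0,"x":10,"y":-27,"z":8,"wz":-1.2,"gripper":0}]'; python3 -c "
from bench import get_state
s=get_state();print(s['q'],s['ee_rot'][:,0],s['force'],s['opening'])"
```

```text
time: 0.93
tcp_pos: [0.274, 0.3287, 0.3364]
ee_rot: [[0.997, 0.083, -0.0], [0.083, -0.997, -0.0], [-0.0, 0.0, -1.0]]
force: [0.3, -1.1, -0.0]
opening: 0.0002
[-1.28925318  0.02818902  0.30024417  1.90815733 -0.00906199  1.20705458
 -0.90286951] [ 9.96555468e-01  8.29277396e-02 -4.34232489e-04] [ 0.28247496 -1.09856306 -0.04604615] 0.00015029125748592566
```

```bash
python3 -m creep '[{"wx":0,"wy":0,"x":3.2,"y":-1.3,"z":0,"wz":-0.12,"gripper":0},{"wx":0,"wy":0,"x":6.4,"y":-2.6,"z":0,"wz":-0.24,"gripper":0},{"wx":0,"wy":0,"x":9.6,"y":-3.9,"z":-1,"wz":-0.36,"gripper":0},{"wx":0,"wy":0,"x":12.9,"y":-5.2,"z":-2.5,"wz":-0.48,"gripper":0},{"wx":0,"wy":0,"x":16.1,"y":-6.5,"z":-4,"wz":-0.6,"gripper":0},{"wx":0,"wy":0,"x":19.4,"y":-7.8,"z":-5.5,"wz":-0.72,"gripper":0},{"wx":0,"wy":0,"x":22.6,"y":-9.1,"z":-7,"wz":-0.84,"gripper":0},{"wx":0,"wy":0,"x":25.9,"y":-10.4,"z":-9,"wz":-0.96,"gripper":0},{"wx":0,"wy":0,"x":29.1,"y":-11.7,"z":-11,"wz":-1.08,"gripper":0},{"wx":0,"wy":0,"x":32.4,"y":-13,"z":-13,"wz":-1.2,"gripper":0}]'; python3 - <<'E'
from h import *
from bench import get_state
s=get_state();print(s['q'])
cv2.imwrite('pics/w1.png',vision.snapshot('wrist')[:,:,::-1])
cv2.imwrite('pics/t1.png',cv2.resize(vision.snapshot('top')[100:260,140:320,::-1],None,fx=3.5,fy=3.5,interpolation=cv2.INTER_CUBIC))
E
```

```text
time: 1.77
tcp_pos: [0.599, 0.1996, 0.205]
ee_rot: [[0.439, -0.899, -0.0], [-0.899, -0.439, -0.0], [-0.0, 0.0, -1.0]]
force: [0.2, 1.5, 0.5]
opening: -0.0
[-0.81965985  0.54246701  0.63158352  1.65651733 -0.35674654  1.06082883
 -1.1962606 ]
```

View pics/w1.png

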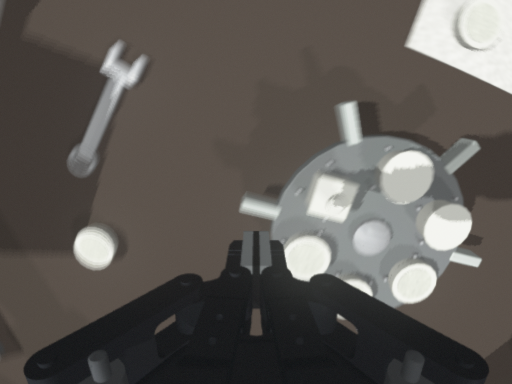

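View pics/t1.png

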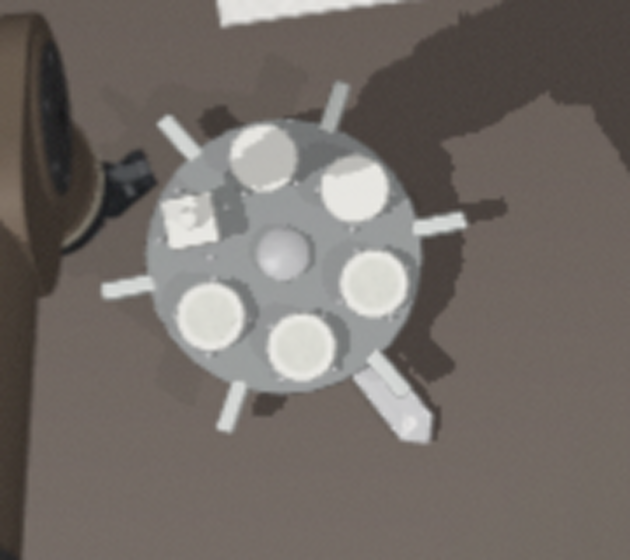

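```bash
python3 -m creep '[{"wx":0,"wy":0,"x":0,"y":0,"z":0,"wz":0.122,"gripper":0},{"wx":0,"wy":0,"x":0,"y":0,"z":0,"wz":0.244,"gripper":0},{"wx":0,"wy":0,"x":0.2,"y":0,"z":-1,"wz":0.366,"gripper":0},{"wx":0,"wy":0,"x":0.4,"y":-0.2,"z":-2,"wz":0.488,"gripper":0},{"wx":0,"wy":0,"x":0.6,"y":-0.4,"z":-3,"wz":0.61,"gripper":0},{"wx":0,"wy":0,"x":0.8,"y":-0.4,"z":-4,"wz":0.732,"gripper":0},{"wx":0,"wy":0,"x":0.8,"y":-0.4,"z":-5,"wz":0.854,"gripper":0},{"wx":0,"wy":0,"x":0.8,"y":-0.4,"z":-6,"wz":0.976,"gripper":0},{"wx":0,"wy":0,"x":0.8,"y":-0.4,"z":-7,"wz":1.098,"gripper":0},{"wx":0,"wy":0,"x":0.8,"y":-0.4,"z":-7.5,"wz":1.22,"gripper":0}]'; python3 - <<'E'
from h import *
from bench import get_state
s=get_state();print(s['q'])
cv2.imwrite('pics/w2.png',vision.snapshot('wrist')[:,:,::-1])
cv2.imwrite('pics/s2.png',cv2.resize(vision.snapshot('scene')[130:290,170:350,::-1],None,fx=3.5,fy=3.5,interpolation=cv2.INTER_CUBIC))
E
```

```text
time: 2.7
tcp_pos: [0.6048, 0.1966, 0.1301]
ee_rot: [[0.993, 0.116, -0.002], [0.116, -0.993, -0.0], [-0.002, 0.0, -1.0]]
force: [-1.0, -0.8, -0.2]
opening: 0.0
[-0.57751747  0.5813468   0.26949205  1.69702842 -0.18945067  0.89060623
 -0.11430051]
```

View pics/w2.png

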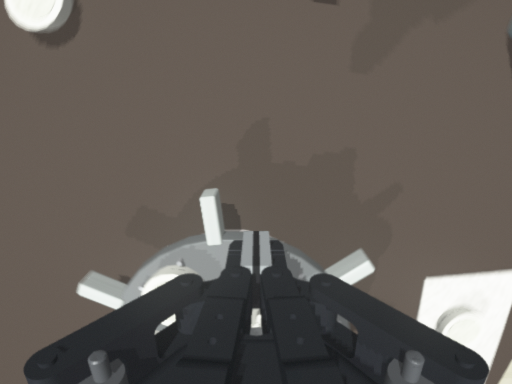

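View pics/s2.png

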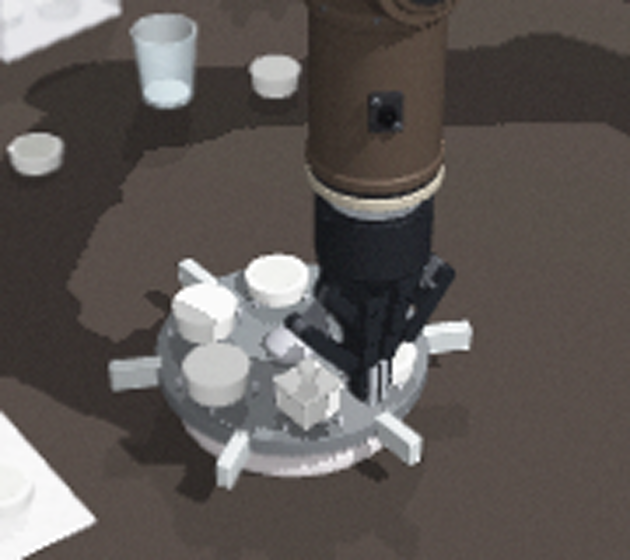

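```bash
python3 -m creep '[{"wx":0,"wy":0,"x":0,"y":0,"z":-0.7,"wz":0,"gripper":0},{"wx":0,"wy":0,"x":0,"y":0,"z":-1.4,"wz":0,"gripper":0},{"wx":0,"wy":0,"x":0,"y":0,"z":-2.1,"wz":0,"gripper":0},{"wx":0,"wy":0,"x":0,"y":0,"z":-2.8,"wz":0,"gripper":0},{"wx":0,"wy":0,"x":0,"y":0,"z":-3.5,"wz":0,"gripper":0},{"wx":0,"wy":0,"x":0,"y":0,"z":-4.2,"wz":0,"gripper":0},{"wx":0,"wy":0,"x":0,"y":0,"z":-4.9,"wz":0,"gripper":0},{"wx":0,"wy":0,"x":0,"y":0,"z":-5.6,"wz":0,"gripper":0},{"wx":0,"wy":0,"x":0,"y":0,"z":-6.3,"wz":0,"gripper":0},{"wx":0,"wy":0,"x":0,"y":0,"z":-6.8,"wz":0,"gripper":0}]'; python3 - <<'E'
from h import *
from bench import get_state
s=get_state();print(s['tcp_pos'],s['force'])
cv2.imwrite('pics/w3.png',vision.snapshot('wrist')[:,:,::-1])
C=np.array([.5978,.0656]); 
def P(a): return C+.13*np.array([np.cos(np.radians(a)),np.sin(np.radians(a))])
a0=87;p=s['tcp_pos'][:2]
for k in range(4):
    print('call',k,np.round([100*(P(a0+3*(10*k+i))-(P(a0+30*k))) for i in range(1,11)],1).tolist())
print((P(87)-p)*100)
E
```

```text
time: 3.63
tcp_pos: [0.6056, 0.1962, 0.0623]
ee_rot: [[0.994, 0.109, -0.001], [0.109, -0.994, -0.0], [-0.001, 0.0, -1.0]]
force: [0.3, -0.5, -0.1]
opening: 0.0003
[0.60556927 0.1962488  0.06228819] [ 0.31840604 -0.48261322 -0.14646138]
call 0 [[-0.7, 0.0], [-1.4, 0.0], [-2.0, -0.1], [-2.7, -0.1], [-3.4, -0.3], [-4.0, -0.4], [-4.7, -0.6], [-5.3, -0.8], [-6.0, -1.1], [-6.6, -1.4]]
call 1 [[-0.6, -0.3], [-1.2, -0.7], [-1.7, -1.1], [-2.3, -1.5], [-2.8, -1.9], [-3.3, -2.4], [-3.8, -2.9], [-4.2, -3.4], [-4.6, -3.9], [-5.0, -4.5]]
call 2 [[-0.4, -0.6], [-0.7, -1.2], [-1.0, -1.8], [-1.2, -2.4], [-1.5, -3.1], [-1.7, -3.7], [-1.8, -4.4], [-1.9, -5.0], [-2.0, -5.7], [-2.1, -6.4]]
call 3 [[-0.0, -0.7], [0.0, -1.4], [0.1, -2.0], [0.1, -2.7], [0.3, -3.4], [0.4, -4.0], [0.6, -4.7], [0.8, -5.3], [1.1, -6.0], [1.4, -6.6]]
[-0.09655998 -0.08269638]
```

View pics/w3.png

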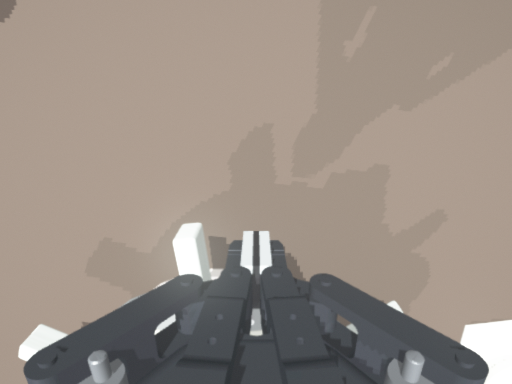

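```bash
python3 -m creep '[{"wx":0,"wy":0,"x":-0.4,"y":0,"z":0,"wz":0.03,"gripper":0},{"wx":0,"wy":0,"x":-0.8,"y":0,"z":0,"wz":0.06,"gripper":0},{"wx":0,"wy":0,"x":-1.3,"y":0,"z":0,"wz":0.1,"gripper":0},{"wx":0,"wy":0,"x":-1.9,"y":-0.1,"z":0,"wz":0.14,"gripper":0},{"wx":0,"wy":0,"x":-2.5,"y":-0.2,"z":0,"wz":0.18,"gripper":0},{"wx":0,"wy":0,"x":-3.2,"y":-0.3,"z":0,"wz":0.23,"gripper":0},{"wx":0,"wy":0,"x":-3.9,"y":-0.4,"z":0,"wz":0.27,"gripper":0},{"wx":0,"wy":0,"x":-4.6,"y":-0.6,"z":0,"wz":0.31,"gripper":0},{"wx":0,"wy":0,"x":-5.3,"y":-0.9,"z":0,"wz":0.35,"gripper":0},{"wx":0,"wy":0,"x":-6,"y":-1.2,"z":0,"wz":0.39,"gripper":0}]'; python3 - <<'E'
from h import *
from bench import get_state
s=get_state();d=s['tcp_pos'][:2]-np.array([.5978,.0656]);print(s['tcp_pos'],s['q'],np.hypot(*d),np.degrees(np.arctan2(d[1],d[0])))
cv2.imwrite('pics/w4.png',vision.snapshot('wrist')[:,:,::-1])
cv2.imwrite('pics/t4.png',cv2.resize(vision.snapshot('top')[100:260,140:320,::-1],None,fx=3.5,fy=3.5,interpolation=cv2.INTER_CUBIC))
E
```

```text
time: 4.52
tcp_pos: [0.5458, 0.1848, 0.0641]
ee_rot: [[0.876, 0.482, 0.002], [0.482, -0.876, 0.001], [0.002, -0.0, -1.0]]
force: [1.0, 0.9, -0.2]
opening: -0.0
[0.54576714 0.18481292 0.0641011 ] [-0.51233428  0.58140591  0.1317723   1.89417708 -0.11670838  0.67138467
  0.1927096 ] 0.13007358952013376 113.57982365111302
```

View pics/w4.png

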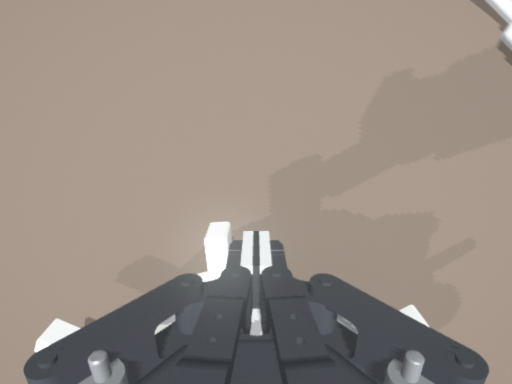

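View pics/t4.png

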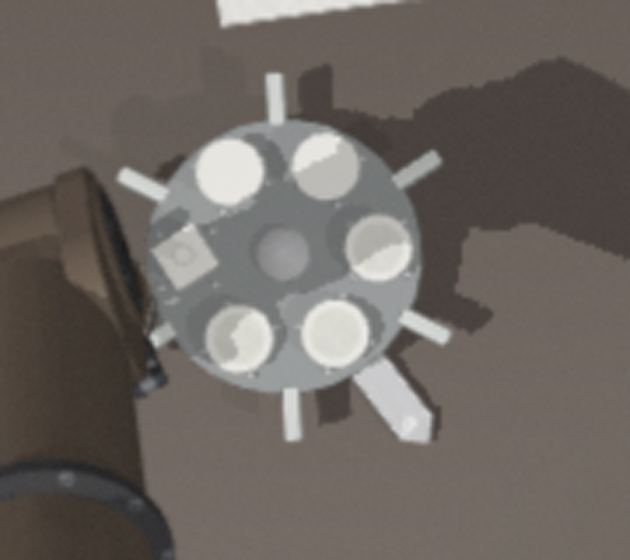

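```bash
python3 - <<'E'
from h import *
def P(a): return 13*np.array([np.cos(np.radians(a)),np.sin(np.radians(a))])
a0=113.6
for k in range(4):
    print('call',k,np.round([(P(a0+30*k+3*i)-(P(a0+30*k))) for i in range(1,11)],1).tolist())
E
```

```text
call 0 [[-0.6, -0.3], [-1.2, -0.6], [-1.8, -1.0], [-2.4, -1.3], [-2.9, -1.8], [-3.4, -2.2], [-3.9, -2.7], [-4.4, -3.1], [-4.8, -3.7], [-5.3, -4.2]]
call 1 [[-0.4, -0.6], [-0.7, -1.1], [-1.1, -1.7], [-1.4, -2.3], [-1.6, -3.0], [-1.9, -3.6], [-2.1, -4.3], [-2.2, -4.9], [-2.4, -5.6], [-2.5, -6.3]]
call 2 [[-0.1, -0.7], [-0.1, -1.4], [-0.1, -2.0], [-0.0, -2.7], [0.1, -3.4], [0.2, -4.1], [0.3, -4.7], [0.5, -5.4], [0.8, -6.0], [1.0, -6.7]]
call 3 [[0.3, -0.6], [0.6, -1.2], [1.0, -1.8], [1.3, -2.4], [1.8, -2.9], [2.2, -3.4], [2.7, -3.9], [3.1, -4.4], [3.7, -4.8], [4.2, -5.3]]
```

```bash
python3 -m creep '[{"wx":0,"wy":0,"x":-0.6,"y":-0.3,"z":0,"wz":0.04,"gripper":0},{"wx":0,"wy":0,"x":-1.2,"y":-0.6,"z":0,"wz":0.08,"gripper":0},{"wx":0,"wy":0,"x":-1.8,"y":-1.0,"z":0,"wz":0.12,"gripper":0},{"wx":0,"wy":0,"x":-2.4,"y":-1.3,"z":0,"wz":0.17,"gripper":0},{"wx":0,"wy":0,"x":-2.9,"y":-1.8,"z":0,"wz":0.21,"gripper":0},{"wx":0,"wy":0,"x":-3.4,"y":-2.2,"z":0,"wz":0.25,"gripper":0},{"wx":0,"wy":0,"x":-3.9,"y":-2.7,"z":0,"wz":0.29,"gripper":0},{"wx":0,"wy":0,"x":-4.4,"y":-3.1,"z":0,"wz":0.34,"gripper":0},{"wx":0,"wy":0,"x":-4.8,"y":-3.7,"z":0,"wz":0.38,"gripper":0},{"wx":0,"wy":0,"x":-5.3,"y":-4.2,"z":0,"wz":0.42,"gripper":0}]'; python3 - <<'E'
from h import *
from bench import get_state
s=get_state();d=s['tcp_pos'][:2]-np.array([.5978,.0656]);print(s['tcp_pos'],s['q'],np.hypot(*d),np.degrees(np.arctan2(d[1],d[0])))
cv2.imwrite('pics/t5.png',cv2.resize(vision.snapshot('top')[100:260,140:320,::-1],None,fx=3.5,fy=3.5,interpolation=cv2.INTER_CUBIC))
E
```

```text
time: 5.45
tcp_pos: [0.4936, 0.1426, 0.0639]
ee_rot: [[0.605, 0.796, 0.002], [0.796, -0.605, 0.001], [0.002, 0.001, -1.0]]
force: [2.2, -0.1, -0.3]
opening: -0.0
[0.49358941 0.14256459 0.06389417] [-0.39234425  0.50782501  0.00956975  2.04091366 -0.00839899  0.59093481
  0.54363521] 0.12955074297160615 143.5523297600705
```

View pics/t5.png

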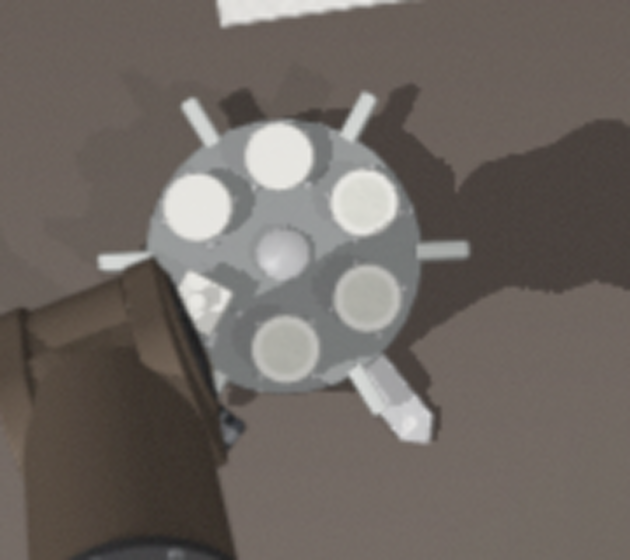

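```bash
python3 -m creep '[{"wx":0,"wy":0,"x":-0.4,"y":-0.6,"z":0,"wz":0.04,"gripper":0},{"wx":0,"wy":0,"x":-0.7,"y":-1.1,"z":0,"wz":0.08,"gripper":0},{"wx":0,"wy":0,"x":-1.1,"y":-1.7,"z":0,"wz":0.12,"gripper":0},{"wx":0,"wy":0,"x":-1.4,"y":-2.3,"z":0,"wz":0.17,"gripper":0},{"wx":0,"wy":0,"x":-1.6,"y":-3.0,"z":0,"wz":0.21,"gripper":0},{"wx":0,"wy":0,"x":-1.9,"y":-3.6,"z":0,"wz":0.25,"gripper":0},{"wx":0,"wy":0,"x":-2.1,"y":-4.3,"z":0,"wz":0.29,"gripper":0},{"wx":0,"wy":0,"x":-2.3,"y":-4.9,"z":0,"wz":0.34,"gripper":0},{"wx":0,"wy":0,"x":-2.4,"y":-5.6,"z":0,"wz":0.38,"gripper":0},{"wx":0,"wy":0,"x":-2.5,"y":-6.3,"z":0,"wz":0.42,"gripper":0}]'; python3 - <<'E'
from h import *
from bench import get_state
s=get_state();d=s['tcp_pos'][:2]-np.array([.5978,.0656]);print(s['q'],np.hypot(*d),np.degrees(np.arctan2(d[1],d[0])))
E
```

```text
time: 6.33
tcp_pos: [0.4687, 0.0797, 0.0638]
ee_rot: [[0.229, 0.973, 0.002], [0.973, -0.229, 0.001], [0.001, 0.001, -1.0]]
force: [0.7, 0.6, -0.4]
opening: 0.0
[-0.19340515  0.46936708 -0.11354697  2.12405891  0.09762254  0.55124447
  0.9620404 ] 0.12986830985559644 173.7729334624326
```

```bash
python3 -m creep '[{"wx":0,"wy":0,"x":-0.1,"y":-0.7,"z":0,"wz":0.04,"gripper":0},{"wx":0,"wy":0,"x":-0.1,"y":-1.4,"z":0,"wz":0.08,"gripper":0},{"wx":0,"wy":0,"x":-0.1,"y":-2.0,"z":0,"wz":0.12,"gripper":0},{"wx":0,"wy":0,"x":0,"y":-2.7,"z":0,"wz":0.17,"gripper":0},{"wx":0,"wy":0,"x":0.1,"y":-3.4,"z":0,"wz":0.21,"gripper":0},{"wx":0,"wy":0,"x":0.2,"y":-4.1,"z":0,"wz":0.25,"gripper":0},{"wx":0,"wy":0,"x":0.3,"y":-4.7,"z":0,"wz":0.29,"gripper":0},{"wx":0,"wy":0,"x":0.5,"y":-5.4,"z":0,"wz":0.34,"gripper":0},{"wx":0,"wy":0,"x":0.8,"y":-6,"z":0,"wz":0.38,"gripper":0},{"wx":0,"wy":0,"x":1,"y":-6.7,"z":0,"wz":0.42,"gripper":0}]'; python3 - <<'E'
from h import *
from bench import get_state
s=get_state();d=s['tcp_pos'][:2]-np.array([.5978,.0656]);print(s['q'],np.hypot(*d),np.degrees(np.arctan2(d[1],d[0])))
cv2.imwrite('pics/t6.png',cv2.resize(vision.snapshot('top')[100:260,140:320,::-1],None,fx=3.5,fy=3.5,interpolation=cv2.INTER_CUBIC))
cv2.imwrite('pics/s6.png',cv2.resize(vision.snapshot('scene')[130:290,170:350,::-1],None,fx=3.5,fy=3.5,interpolation=cv2.INTER_CUBIC))
E
```

```text
time: 7.17
tcp_pos: [0.4787, 0.0125, 0.0637]
ee_rot: [[-0.188, 0.982, 0.001], [0.982, 0.188, 0.0], [0.0, 0.001, -1.0]]
force: [0.5, 2.0, -0.2]
opening: -0.0003
[ 0.04053813  0.48258963 -0.23248415  2.10783546  0.19890228  0.57032844
  1.42564122] 0.13039657357369663 -155.99094024564795
```

View pics/t6.png

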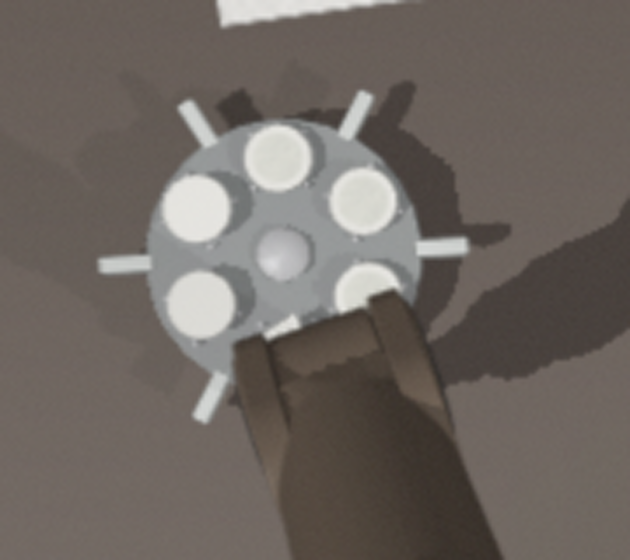

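View pics/s6.png

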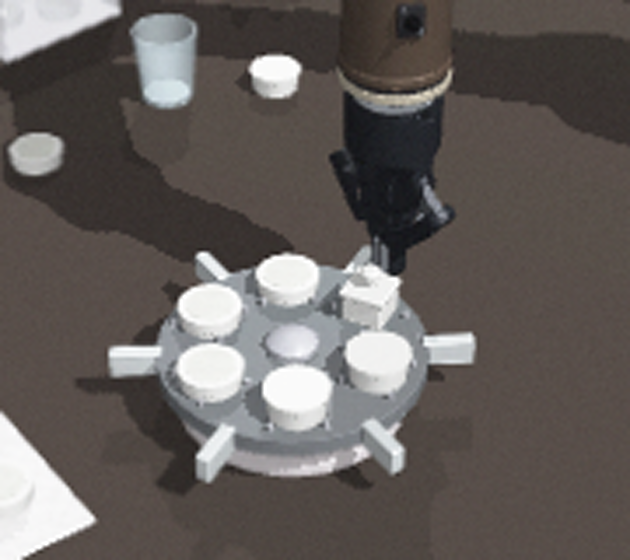

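```bash
python3 - <<'E'
from h import *
L=np.array([(366,93),(468,245),(203,420),(99,265),(184,103)])/3.5+[140,100]-.4
W=pix2w('top',L,0.052)[:,:2]-[.5978,.0656]
print(np.hypot(*W.T),np.degrees(np.arctan2(W[:,1],W[:,0]))%60)
def P(a): return 13*np.array([np.cos(np.radians(a)),np.sin(np.radians(a))])
a0=204
print(np.round([(P(a0+3*i)-(P(a0))) for i in range(1,13)],1).tolist())
E
```

```text
[0.13967741 0.14037079 0.13801376 0.13977548 0.13973528] [33.58375342 33.58516175 34.61984848 33.21059958 33.31769425]
[[0.3, -0.6], [0.6, -1.2], [1.0, -1.8], [1.4, -2.4], [1.8, -2.9], [2.2, -3.4], [2.7, -3.9], [3.2, -4.4], [3.7, -4.8], [4.2, -5.2], [4.8, -5.6], [5.4, -6.0]]
```

```bash
python3 -m creep '[{"wx":0,"wy":0,"x":0.3,"y":-0.6,"z":0,"wz":0.04,"gripper":0},{"wx":0,"wy":0,"x":0.6,"y":-1.2,"z":0,"wz":0.08,"gripper":0},{"wx":0,"wy":0,"x":1,"y":-1.8,"z":0,"wz":0.12,"gripper":0},{"wx":0,"wy":0,"x":1.4,"y":-2.4,"z":0,"wz":0.17,"gripper":0},{"wx":0,"wy":0,"x":1.8,"y":-2.9,"z":0,"wz":0.21,"gripper":0},{"wx":0,"wy":0,"x":2.2,"y":-3.4,"z":0,"wz":0.25,"gripper":0},{"wx":0,"wy":0,"x":2.7,"y":-3.9,"z":0,"wz":0.29,"gripper":0},{"wx":0,"wy":0,"x":3.2,"y":-4.4,"z":0,"wz":0.34,"gripper":0},{"wx":0,"wy":0,"x":3.7,"y":-4.8,"z":0,"wz":0.38,"gripper":0},{"wx":0,"wy":0,"x":4.2,"y":-5.2,"z":0,"wz":0.42,"gripper":0}]'; python3 - <<'E'
from h import *
from bench import get_state
s=get_state();d=s['tcp_pos'][:2]-np.array([.5978,.0656]);print(s['q'],np.hypot(*d),np.degrees(np.arctan2(d[1],d[0])))
cv2.imwrite('pics/t7.png',cv2.resize(vision.snapshot('top')[100:260,140:320,::-1],None,fx=3.5,fy=3.5,interpolation=cv2.INTER_CUBIC))
cv2.imwrite('pics/w7.png',vision.snapshot('wrist')[:,:,::-1])
E
```

```text
time: 8.1
tcp_pos: [0.5201, -0.0391, 0.0634]
ee_rot: [[-0.571, 0.821, -0.0], [0.821, 0.571, 0.0], [0.0, 0.0, -1.0]]
force: [-1.3, 1.8, 0.1]
opening: -0.0002
[ 0.22751258  0.54562263 -0.3445179   1.99786534  0.29486833  0.64571134
  1.87076507] 0.1303307955735282 -126.58608763621547
```

View pics/t7.png

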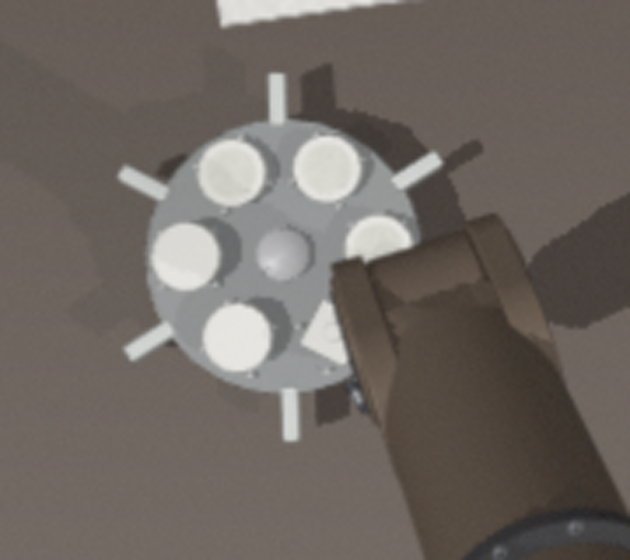

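View pics/w7.png

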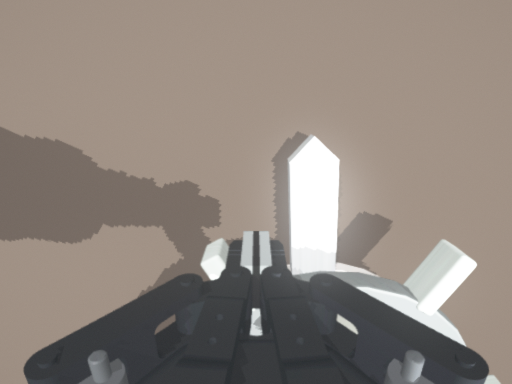

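```bash
python3 - <<'E'
from h import *
from bench import get_state
L=np.array([(277,73),(440,157),(290,441),(128,356),(121,172)])/3.5+[140,100]-.4
W=pix2w('top',L,0.052)[:,:2]-[.5978,.0656]
print(np.hypot(*W.T),np.degrees(np.arctan2(W[:,1],W[:,0]))%60)
s=get_state();c=wristinfo(s)
p=pix2w('wrist',[(314,136),(288,160),(339,160)],.012,c)[:,:2]
d=p-[.5978,.0656];print(p,np.hypot(*d.T),np.degrees(np.arctan2(d[:,1],d[:,0])))
def P(a): return 13*np.array([np.cos(np.radians(a)),np.sin(np.radians(a))])
print(np.round([(P(233.4+i)-(P(233.4))) for i in range(1,9)],2).tolist())
E
```

```text
[0.14040679 0.14097979 0.14024694 0.13947062 0.13928544] [2.43140693 2.63465224 2.65121628 3.39766512 2.92502175]
[[ 0.45535266 -0.04534073]
 [ 0.47555981 -0.04933718]
 [ 0.45795353 -0.02415217]] [0.18055218 0.16778921 0.16617006] [-142.08785509 -136.7636585  -147.30802919]
[[0.18, -0.13], [0.37, -0.26], [0.56, -0.39], [0.75, -0.52], [0.94, -0.64], [1.13, -0.75], [1.33, -0.87], [1.53, -0.98]]
```

```bash
python3 -m creep '[{"wx":0,"wy":0,"x":0.2,"y":-0.15,"z":0,"wz":0,"gripper":0},{"wx":0,"wy":0,"x":0.4,"y":-0.3,"z":0,"wz":0,"gripper":0},{"wx":0,"wy":0,"x":0.6,"y":-0.4,"z":0,"wz":0,"gripper":0},{"wx":0,"wy":0,"x":0.8,"y":-0.55,"z":0,"wz":0,"gripper":0},{"wx":0,"wy":0,"x":0.95,"y":-0.65,"z":0,"wz":0,"gripper":0},{"wx":0,"wy":0,"x":1.05,"y":-0.7,"z":0,"wz":0,"gripper":0},{"wx":0,"wy":0,"x":1.05,"y":-0.7,"z":0,"wz":0,"gripper":0},{"wx":0,"wy":0,"x":0.4,"y":-0.3,"z":0,"wz":0,"gripper":0},{"wx":0,"wy":0,"x":-0.4,"y":0,"z":0,"wz":0,"gripper":0},{"wx":0,"wy":0,"x":-0.6,"y":0,"z":0.5,"wz":0,"gripper":0}]'; python3 - <<'E'
from h import *
from bench import get_state
s=get_state();d=s['tcp_pos'][:2]-np.array([.5978,.0656]);print(np.hypot(*d),np.degrees(np.arctan2(d[1],d[0])))
E
```

```text
time: 9.03
tcp_pos: [0.5113, -0.0388, 0.0677]
ee_rot: [[-0.572, 0.82, -0.003], [0.82, 0.572, 0.0], [0.002, -0.002, -1.0]]
force: [0.3, -0.2, -0.7]
opening: 0.0001
0.13554323895452638 -129.65325626404118
```

Lift straight up, then move off toward the robot and right, clear of view.

```bash
python3 -m creep '[{"wx":0,"wy":0,"x":0,"y":0,"z":1.5,"wz":0,"gripper":0},{"wx":0,"wy":0,"x":0,"y":0,"z":4,"wz":0,"gripper":0},{"wx":0,"wy":0,"x":-0.5,"y":-0.5,"z":7,"wz":0,"gripper":0},{"wx":0,"wy":0,"x":-1,"y":-3,"z":10,"wz":0,"gripper":0},{"wx":0,"wy":0,"x":-2,"y":-6,"z":13,"wz":0,"gripper":0},{"wx":0,"wy":0,"x":-3,"y":-9,"z":15,"wz":0,"gripper":0},{"wx":0,"wy":0,"x":-4,"y":-12,"z":16,"wz":0,"gripper":0},{"wx":0,"wy":0,"x":-5,"y":-15,"z":17,"wz":0,"gripper":0},{"wx":0,"wy":0,"x":-6,"y":-18,"z":17,"wz":0,"gripper":0},{"wx":0,"wy":0,"x":-7,"y":-21,"z":17,"wz":0,"gripper":0}]'; python3 - <<'E'
from h import *
cv2.imwrite('pics/t8.png',cv2.resize(vision.snapshot('top')[115:235,160:285,::-1],None,fx=5,fy=5,interpolation=cv2.INTER_CUBIC))
cv2.imwrite('pics/s8.png',vision.snapshot('scene')[:,:,::-1])
E
```

```text
time: 9.87
tcp_pos: [0.443, -0.2508, 0.2396]
ee_rot: [[-0.571, 0.821, 0.002], [0.821, 0.571, -0.001], [-0.002, 0.001, -1.0]]
force: [1.0, 0.4, -0.6]
opening: 0.0003
```

View pics/t8.png

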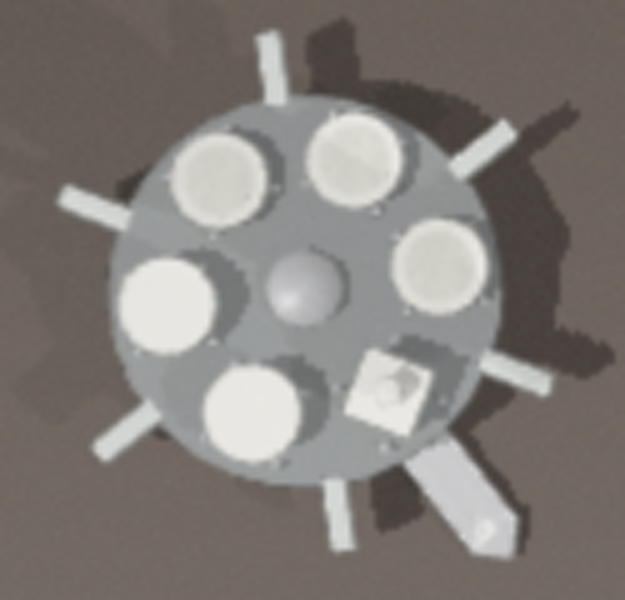

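View pics/s8.png

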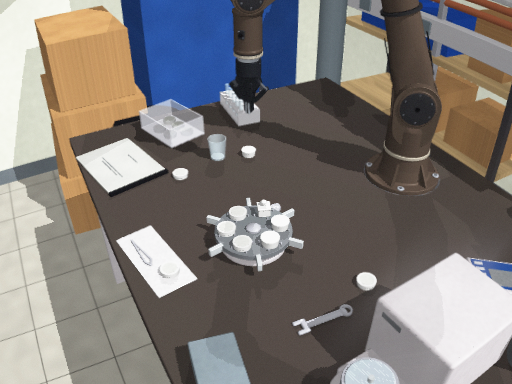

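```bash
python3 - <<'E'
from h import *
C=[.5978,.0656]
g=lambda L:np.array(L)/5.+[160,115]-.4
def A(p): d=p[:,:2]-C; return np.hypot(*d.T),np.degrees(np.arctan2(d[:,1],d[:,0]))
L=pix2w('top',g([(268,32),(511,127),(549,386),(343,550),(100,455),(62,193)]),.052)
r,a=A(L);print(r,a%60)
b=pix2w('top',g([(372,348),(433,380),(407,434),(345,402)]),.079)
print(A(b.mean(0)[None]), [np.linalg.norm(b[i]-b[i-1]) for i in range(4)])
print('ptr',A(pix2w('top',g([(515,557),(518,517),(472,553)]),.012)))
t=np.radians(-141.6);m=b.mean(0)[:2]-C;print('lateral mm',1e3*(np.cos(t)*m[1]-np.sin(t)*m[0]))
E
```

```text
[0.14029229 0.140333   0.13922424 0.13907174 0.13872052 0.13943136] [8.51451491 8.82354859 8.818363   8.92771265 9.40085085 8.37012319]
(array([0.0718263]), array([-140.2617819])) [np.float64(0.03127209066628252), np.float64(0.035677299492062865), np.float64(0.031018973247667666), np.float64(0.03608237549511509)]
ptr (array([0.18069695, 0.16544016, 0.16528542]), array([-141.10385528, -135.95433681, -146.96627805]))
lateral mm 1.677445031213247
```

```bash
python3 -c "
from bench import ticket,get_state
s=get_state();print(s['qvel'],s['force']);print(ticket.close_job())"
```

```text
[-0.05353464 -0.00097352 -0.07294576  0.01668858 -0.02540063 -0.00617621
 -0.07497301] [-0.58695126  0.84778411 -0.68736918]
the job is handed in; nothing more can be done
None
```

I turned the carousel about 147° counter-clockwise by pushing one lug with the closed fingers, and handed the job in at about 10 s of the 51 s allowed. Handing in gives no verdict.

- **Turning speed:** I pushed at about 0.6 rad/s on average, against the 3 rad/s limit. I then backed off the lug, lifted the hand and drew it well clear.
- **Box position:** the last top picture put the box centre about 1.7 mm off the pointer's line (limit 10 mm), on the pointer's side and 72 mm from the axis. The lug positions suggest a smaller error, about 0.5 mm.
- **Uncertainty:** my four readings of the pointer's direction spread over about 1° (about 1 mm at the box). The box corners I picked came out at 31 × 36 mm instead of 37 mm square, so the box reading is a little rough.
- **Other items:** all the pots and dishes stood in their places, and the loose things on the bench looked unmoved. I judged both by eye from the pictures, without measuring. Wrist force readings stayed below about 3 N.
- **Hand at hand-in:** the arm was free in the air, with its joints still settling at up to about 0.07 rad/s.

One move was refused before anything moved because its rows lacked some keys. I retyped it in full.

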